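# Clamp the longer pipe in the fit-up rig

## Robot

A 6-joint arm with a two-finger parallel gripper is mounted at the origin on the work surface. World frame = base frame: x ahead of the robot, y to its left, z up, the work surface at z = 0. Lengths are in mm, angles in rad, forces in N, time in s.
With the tool pointing down it reaches from about 400 to 925 mm from the base axis. Payload 12.5 kg.
Tool frame: the origin (TCP) lies midway between the tips of the shut fingers; the grasp point (between the pads) lies 19 mm behind it; z points along the fingers, y is the line along which they close (so a half turn about z gives the same grasp; the last joint's range is limited). The gripper opens to 95 mm and grips with 3 to 60 N. Pads are 20 mm wide; open, the fingers measure 119 mm over their backs; the gripper's body (75 mm by 180 mm) begins 59 mm behind the grasp point.
Start: joints at [1.003, 0.491, 1.559, -0, 1.092, -0.106], TCP at [278.462, 559.558, 214.661] pointing down, gripper open.
Joint ranges: [-3.1, 3.1], [-0.84, 2.19], [0.05, 2.79], [-1.13, 4.28], [0.06, 2.93], [-2.69, 2.69]. Speed limits (rad/s): [2.22, 2.22, 2.79, 3.14, 3.14, 3.14].

## Interface

Orientations are given as [roll, pitch, yaw] about the fixed x, y, z axes, in that order (R = Rz(yaw) Ry(pitch) Rx(roll)).
In Python, from cell import env gives the robot as it stands.
- The arm moves only by the shell command python3 -m inch 'ROWS'. ROWS is JSON, a list of rows, each a list of 7 numbers: the turn, a rotation vector about the tool's x, y, z in rad, then the shift along the tool's x, y, z in cm, then the closure, from -1 (fully open) to 1 (shut). A call has 1 to 20 rows; each row shifts and turns the commanded pose from where the row before left it, along the tool's axes as they then stand; what a row does not reach is not made up. A row lasts 1/8 s, in which the tool goes at most 62.5 mm and 10.7 degrees, less where a joint would pass 70% of its speed; a pose out of reach is approached as far as the arm can. A call with a gripper value outside its range is refused whole. The fingers move at their own pace and stop on an object; the grip force is fixed at half the most. Time passes only in rows, so rows that do not move let the fingers close. It gives the time, the measured TCP pose, the force, the opening and the grip force at its end, in the units of the state.
- env.state(): the state, without advancing time (a new reading comes with each control period).
- env.read_camera(name): name is "scene" or "top" or "wrist"; returns a dict with "img" (480x640x3 uint8, red, green, blue), "depth" (480x640 float32, mm along the optical axis (not along the pixel's ray), 0 where there is no reading), "fx", "fy", "cx", "cy" (pixels), "position" and "orientation" of the camera in the world. Camera axes: x right, y down, z forward; pixel columns grow to the right and rows downward; lengths in mm; the calibration is good to about 2 mm. A picture is of the moment at which its call begins.
- env.job_done(): hands the job in; it is judged then, once.
Trained networks look in a picture, given as the dict that the camera call returned (one of the last four; its "shot" number tells which), for a name from the list of things; names that differ only in an ending like _2 or _b are one class to them, and where a whole thing is asked for, a point or a joint stands for the part that bears it (a point fixed in the world has none). Each returns a list of dicts, best first, with "score" (0 to 1); they miss things now and then, are a little off and sometimes report something else, mostly with a low value. They report only what shows in the picture. A call takes as long as a camera call.
- env.find_in(picture, target): "centre" ([x, y, z] in mm, in the coordinates of the camera as it stood for that picture, good to about 4 mm: the middle of the surface that is visible of it).
- env.trace(picture, target): "mask" (480x640 bool, what is visible of it).
The state is a dict: "t": time; "joints": joint angles; "qvel": joint speeds; "tau": joint torques, N m; "eef_pos": TCP position; "tcp_rot": TCP orientation; "ft_force": force on the tool from outside, world axes, zero at the start; "moment": the same for the moment, N m; "opening": opening from 0.0 (shut) to 1.0 (fully open); "grip_force": force on a finger pad.
Only numpy, scipy, OpenCV 4.12 (cv2) and the standard library are available. Lean on these libraries where they do the work, as an engineer would, in place of code of your own. Each camera call takes 0.05 s, during which the arm holds its last target. There are 200 camera calls.

## Task

Clamp the longer of the two loose steel pipes in the rig. First loosen the black clamp knob and draw the sliding stop well back, clear of the pipe's length; lay the pipe in the two V pads, slide the stop up so that the pipe is held snugly between the end plate and the stop, then turn the knob tight again and let go. Leave the shorter pipe and everything else on the bench where it is.

Things in the scene. Friction and masses are not known exactly. Their poses are not given: they have to be found in the camera images.
- rig: Clamping rig fixed to the bench: aluminium rail 80 wide (its x), 360 long (its y, -170 to +190), 25 high; origin on the bench, z up. Steel end plate at its +y end, inner face at y = 160, top at z = 103. Two dark V pads, 18 thick, at y = 55 and 125 (90 degree V opening upward, tops at z = 69, 63 wide over all). The grey sliding stop runs at the -y side.
- cradle (a point): Where the centre of the 140 mm pipe belongs: in the rig's frame at (0, 90, 74.7) mm, pipe axis along the rig's y, one end touching the end plate. Axes as the rig's. The V pads leave 52 mm between them for fingers.
- stop_face (a point): Centre of the flat round steel face (28 across) of the sliding stop that bears on the pipe's end; it faces the end plate (rig's +y), at height 74.7 mm. Axes as the rig's. The grey carriage behind it is 100 wide (x), 70 long (y, 25 to 95 mm behind this face) and up to 112 high.
- stop (a joint): Travel of the sliding stop away from the end plate, 0 to 0.09 m (it moves to the rig's -y as this grows). End plate to stop face is 100 mm + this value, so the 140 mm pipe is just held at 0.040. Knob loose: it slides with 2 to 4 N and stays where left. Knob tight: it is locked. It may be pushed and pulled by the knob.
- knob (a joint): Turn of the clamp knob, rad: 0 fully loose, 1.4 fully tight (end stop). It grows clockwise as seen looking down on to the knob. The stop is free below 0.8; 1.1 or more is tight. It stays where left; about 0.15 N m turns it, up to 0.3 N m when tight.
- knob_grip (a point): Grip point of the black clamp knob, on its axis (this z, pointing outward), which leans 35 degrees from vertical to the rig's -x, the robot's side. A bar 64 long (this x), 14 wide (this y), 34 tall on a hub 40 across, 10 high; the point is 10 below the bar's end, 34 above the sloping face. Frame turns with the knob: at joint 0 its y is the rig's y, its x points up the slope.
- pipe_long: The longer loose pipe, plain steel, 140 long and 42 in diameter, about 0.32 kg. Origin at its middle on its axis; its x runs along the pipe. It lies level in a wooden saddle on the bench, axis 47.7 mm above the bench.
- pipe_short: The shorter loose pipe, 95 long and 42 in diameter, otherwise the same, in the other saddle; to be left alone. Origin at its middle, x along the pipe.
- saddle_long: Wooden saddle, fixed, 100 (its x) by 85 by 12 base with two V supports 12 thick at x = -36 and +36 (up to 43 high) in which the longer pipe lies at the start, axis along the saddle's x. Origin under its centre.
- saddle_short: The same saddle, under the shorter pipe.
- elbow: Loose steel pipe elbow, about 80 by 80, 44 high, on the bench between robot and rig; bystander. Origin on the bench near one end.
- tee: Loose steel tee, 80 by 65, 40 high, on the bench between robot and rig; bystander. Origin under its centre.
- flange: Loose steel flange, 90 across, 34 high, beyond the rig; bystander.
- spanner: Loose spanner, 180 long, lying beyond the rig; bystander.
- paste: Jar, 60 across, 90 high, beyond and to the right; bystander.
- carton: Cardboard carton 100 x 140 x 70 high, beyond and to the left; bystander.

How it is judged (in metres and radians):
On the way, in this order (a step that is already met when the one before it is completed fails the run):
1. the knob is loosened (below 0.8 rad) (value of joint knob below 0.8 rad), for 0.1 s.
2. the stop is drawn back, at least 8 mm clear of the pipe's length (joint above 0.048) (value of joint stop above 0.048 m), for 0.1 s.
3. the longer pipe lies in both V pads, along the rig, the stop still clear of it (z of pipe_long in the frame of rig between 0.071 and 0.079 m and x of pipe_long in the frame of rig between -0.005 and 0.005 m and angle between the x axis of pipe_long and the y axis of rig, either way round below 0.06 rad and value of joint stop above 0.0435 m and contact force between the fingers and pipe_long below 0.1 N), for 0.2 s.
4. the stop is slid up to the pipe with the knob still loose (value of joint stop below 0.043 m and value of joint knob below 0.8 rad), for 0.1 s.
At the end, for the whole second after the job is handed in: The longer pipe rests in both V pads (within 5 mm and 0.05 rad) between the end plate and the stop with at most 3 mm of play, the knob is tight (1.1 rad or more), and the pipe is at rest, let go (value of joint knob above 1.1 rad and value of joint stop between 0.037 and 0.043 m and y of pipe_long in the frame of rig between 0.086 and 0.094 m and x of pipe_long in the frame of rig between -0.005 and 0.005 m and z of pipe_long in the frame of rig between 0.071 and 0.079 m and angle between the x axis of pipe_long and the y axis of rig, either way round below 0.05 rad and linear speed of pipe_long below 0.02 m/s); the robot touches nothing.
It fails at once if the shorter pipe is disturbed (more than 30 mm) (distance of pipe_short from where it was at the start of the episode above 0.03 m).
It fails at once if a loose fitting or other bystander is moved more than 40 mm (distance of any of elbow, tee, flange, spanner, paste, carton from where it was at the start of the episode above 0.04 m).
It also fails if it takes over 69 s, if anything falls off the work surface, if the arm or the gripper's body presses on something with over 40 N, if the wrist force passes 120 N, or if a joint passes its speed limit or range.

## Working session

There is one attempt and no reset: what is moved stays moved. The work goes in short steps, Python scripts to look and compute and a shell command to move; the robot and the scene stay as the last step left them, time stands still between calls to the robot, and variables do not carry over. Pictures are saved under pics/ and viewed, at most 10 in all, crops included, and the job is handed in when it is done.

```bash
ls; mkdir -p pics; cat > h.py <<'E'
import numpy as np, cv2
from scipy.spatial.transform import Rotation as R
from cell import env
def save(p,n): cv2.imwrite('pics/'+n,p['img'][:,:,::-1])
def cam(p):
    o=np.array(p['orientation'],float)
    M=R.from_euler('xyz',o).as_matrix() if o.size==3 else o
    return M,np.array(p['position'],float)
def w(p,c): M,t=cam(p); return M@np.array(c)+t
def cloud(p,mask=None):
    d=p['depth']; m=d>0
    if mask is not None: m&=mask
    v,u=np.nonzero(m); z=d[v,u]
    P=np.c_[(u-p['cx'])/p['fx']*z,(v-p['cy'])/p['fy']*z,z]
    M,t=cam(p); return P@M.T+t
E
python3 - <<'E'
from h import *
np.set_printoptions(precision=1,suppress=True)
s=env.state(); print(s)
for n in ['scene','top']:
    p=env.read_camera(n); save(p,n+'0.png'); print(n,p['position'],p['orientation'],p['fx'])
    for t in ['rig','knob_grip','stop_face','pipe_long','pipe_short','saddle_long','elbow','tee','flange','paste','carton']:
        for r in env.find_in(p,t)[:2]: print(t,round(r['score'],2),w(p,r['centre']))
E
```

```text
pics
{'t': 0.0, 'joints': array([ 1. ,  0.5,  1.6, -0. ,  1.1, -0.1]), 'qvel': array([-0., -0.,  0.,  0., -0.,  0.]), 'tau': array([  0. , -61.3, -25.8,   0.1,   0. ,  -0. ]), 'eef_pos': array([278.3, 559.3, 214.1]), 'tcp_rot': array([-3.1, -0. ,  2.7]), 'ft_force': array([ 0.6,  0.1, -0.3]), 'moment': array([-0.,  0., -0.]), 'grip_force': 0.0, 'opening': 0.9993610300009642}
scene [1667.5  122.6  953.6] [-2.2 -0.   1.7] 609.7782952345278
rig 0.89 [594.1 -16.4  26.7]
knob_grip 0.66 [560.6 -49.1 109.4]
stop_face 0.86 [621.7 -37.7  94.7]
stop_face 0.61 [ 468.  -314.2   14.8]
pipe_long 0.78 [496.2 324.   61.4]
pipe_short 0.66 [ 464.7 -313.6   14.5]
pipe_short 0.59 [ 463.7 -314.4   65.4]
saddle_long 0.77 [491.  303.    5.6]
elbow 0.85 [375.7  71.5  33.4]
elbow 0.61 [ 467.3 -312.9   14.4]
tee 0.57 [401.3 -78.5  39.1]
paste 0.97 [ 686.  -397.5   61.7]
carton 0.66 [679.8 371.7  73.8]
top [ 409.1  -19.9 1169.4] [-3.   0.  -1.6] 499.2595914201211
rig 0.58 [574.  -15.9  25. ]
knob_grip 0.66 [558.7 -45.3 115.4]
stop_face 0.94 [576.3 -42.  101.3]
stop_face 0.26 [575.9 -17.7  24.8]
pipe_long 0.62 [478.2 322.4  63.7]
pipe_long 0.31 [561.6 -43.  118.5]
pipe_short 0.89 [ 434.  -317.2   60.8]
saddle_long 0.9 [485.2 306.6  12.2]
saddle_long 0.42 [ 664.4 -395.5   89.7]
elbow 0.78 [353.7  69.4  35.5]
tee 0.97 [397.2 -74.2  31.5]
flange 0.71 [735.2 226.3  17.2]
paste 0.84 [ 662.2 -397.7   90.4]
paste 0.2 [575.  -40.  103.4]
carton 0.83 [634.5 373.4  69.7]
carton 0.36 [ 436.9 -301.9    7.2]
```

View pics/top0.png

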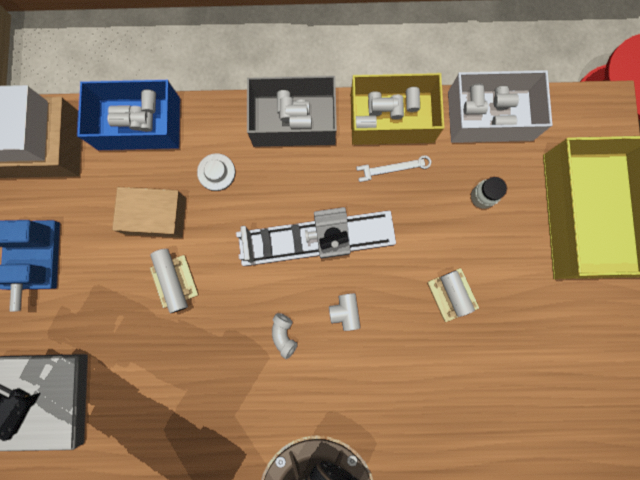

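View pics/scene0.png

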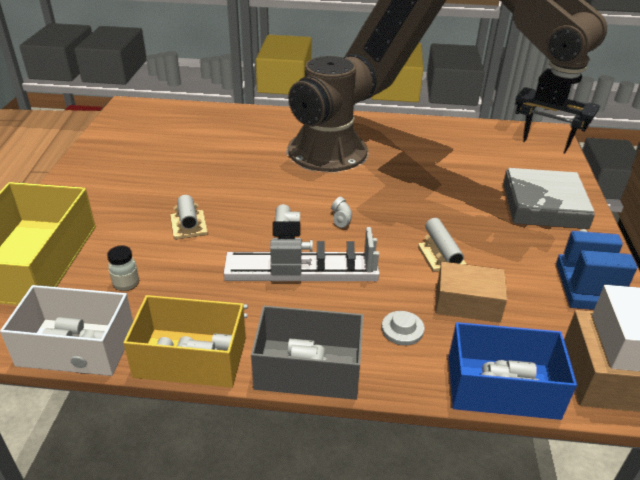

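The top view shows the rig spanning px (240–395, 210–265), with its end plate at the left, towards world +y. The carriage and black knob are at (333,235), the long pipe at (168,280) and the short one at (458,293). The elbow (284,336) and tee (345,313) lie on the robot's side. The scene view agrees with this.

```bash
cat >> h.py <<'E'
def rigfit(P):
    """rig pose from points of the rail's top face"""
    m=(abs(P[:,2]-25)<5)&(abs(P[:,0]-585)<100)&(abs(P[:,1]-5)<230)
    Q=P[m][:,:2].astype(np.float32)
    (c,(a,b),ang)=cv2.minAreaRect(Q)
    return Q,c,a,b,ang
E
python3 - <<'E'
from h import *
np.set_printoptions(precision=1,suppress=True)
p=env.read_camera('top'); P=cloud(p)
b=P[(abs(P[:,0]-500)<50)&(abs(P[:,1]-130)<40)]; print('bench z',np.median(b[:,2]),b[:,2].std())
Q,c,a,bb,ang=rigfit(P); print('rail rect',c,a,bb,ang,len(Q))
for t in ['pipe_long','pipe_short']:
    r=env.trace(p,t)[0]; X=cloud(p,r['mask']); X=X[(X[:,2]>50)&(X[:,2]<80)]
    (c2,s2,a2)=cv2.minAreaRect(X[:,:2].astype(np.float32)); print(t,r['score'],c2,s2,a2,'top z',np.percentile(X[:,2],95),np.sort(X[:,2])[-8:])
r=env.trace(p,'knob_grip')
for q in r[:2]:
    X=cloud(p,q['mask']); print('knob',q['score'],len(X),X.mean(0),X.min(0),X.max(0))
C=P[(P[:,2]>85)&(abs(P[:,0]-585)<100)&(abs(P[:,1]-5)<230)]
h=np.histogram(C[:,1],bins=np.arange(-100,220,10)); print(h[0])
E
```

```text
bench z 0.9391084280865698 29.65339374367306
rail rect (570.044677734375, -9.505416870117188) 89.81358337402344 359.9371643066406 6.872024059295654 3140
pipe_long 0.74 (480.62689208984375, 324.6879577636719) (141.14747619628906, 42.32115936279297) 19.805274963378906 top z 69.8259517874872 [72.1 72.3 72.4 73.  73.3 73.3 73.5 75. ]
pipe_short 0.59 (439.0989685058594, -319.501953125) (96.96073913574219, 41.0688591003418) 21.30105972290039 top z 68.88415344008519 [71.1 71.1 71.2 71.3 71.3 72.1 72.2 73.2]
knob 0.92 442 [560.3 -44.9 111.8] [537.1 -76.9  66.2] [585.5 -14.7 128.7]
[  0   0 106 163 177 172 179 178 139  38   2  17   0   0   0   0   0   0
   0   0   0   0   0  36 157  25   0   0   0   0   0]
```

```bash
cat >> h.py <<'E'
YAW=np.radians(6.87); RO=np.array([571.2,-19.4,0.])   # rig pose
def rigM(): return R.from_euler('z',YAW).as_matrix()
def rig2w(v): return rigM()@np.array(v,float)+RO
def w2rig(P): return (np.asarray(P)-RO)@rigM()
def knobM(th):
    """axes of the knob frame in the world, as columns, at joint th"""
    c,s=np.cos(np.radians(35)),np.sin(np.radians(35))
    z=np.array([-s,0,c]); x=np.array([c,0,s]); y=np.cross(z,x)
    return rigM()@np.c_[x,y,z]@R.from_euler('z',-th).as_matrix()
def tool_for_knob(th,flip=False):
    K=knobM(th); s=-1 if flip else 1
    return np.c_[np.cross(s*K[:,1],-K[:,2]),s*K[:,1],-K[:,2]]
def pose():
    s=env.state(); return R.from_euler('xyz',s['tcp_rot']).as_matrix(),np.array(s['eef_pos']),s
def plan(Mt,pt):
    """turn first (rotvec, tool axes), then shift in the new tool axes, cm"""
    M,p,s=pose(); rv=R.from_matrix(M.T@Mt).as_rotvec(); d=Mt.T@(np.array(pt)-p)/10
    print('turn',np.round(rv,3),'|%.2f| rows %.1f'%(np.linalg.norm(rv),np.linalg.norm(rv)/.18),'shift cm',np.round(d,2),'|%.1f|'%np.linalg.norm(d))
E
python3 - <<'E'
from h import *
np.set_printoptions(precision=3,suppress=True)
p=env.read_camera('top'); X=cloud(p,env.trace(p,'knob_grip')[0]['mask'])
# bar top in the knob frame
g=np.array([558.7,-46,115.]); K=(X-g)@knobM(0)
T=K[K[:,2]>K[:,2].max()-10] ; print(np.percentile(K[:,2],[5,25,50,75,95]))
for lo,hi in((-40,0),(0,8),(4,14)):
    S=K[(K[:,2]>lo)&(K[:,2]<hi)]
    if len(S)>5: print(lo,hi,len(S),cv2.minAreaRect(S[:,:2].astype(np.float32)))
C=w2rig(cloud(p)); C=C[(C[:,2]>90)&(abs(C[:,0])<70)&(C[:,1]<130)]
print('carriage rig',np.percentile(C,[2,98],axis=0))
M,q,s=pose();print(M)
for f in(0,1): plan(tool_for_knob(1.4,f),g+150*knobM(0)[:,2])
E
```

```text
[-28.011 -20.676  -1.39    9.978  13.546]
-40 0 244 ((2.25472354888916, -2.383502960205078), (65.45716094970703, 25.75489044189453), 86.59397888183594)
0 8 61 ((-2.688058853149414, 0.044857025146484375), (11.860661506652832, 63.559654235839844), 6.6135077476501465)
4 14 188 ((-4.399385452270508, -0.30861663818359375), (14.266220092773438, 64.07363891601562), 8.186124801635742)
carriage rig [[ -61.06  -550.908   90.508]
 [  63.999    6.01   123.69 ]]
[[-0.895  0.446  0.   ]
 [ 0.446  0.895  0.   ]
 [-0.     0.    -1.   ]]
turn [-0.525 -0.344  0.792] |1.01| rows 5.6 shift cm [-64.44   0.19   4.97] |64.6|
turn [ 0.421 -0.642 -2.235] |2.36| rows 13.1 shift cm [64.44 -0.19  4.97] |64.6|
```

```bash
python3 -m inch '[[-0.0875,-0.0573,0.132,0,0,0,-1],[-0.0875,-0.0573,0.132,0,0,0,-1],[-0.0875,-0.0573,0.132,0,0,0,-1],[-0.0875,-0.0573,0.132,0,0,0,-1],[-0.0875,-0.0573,0.132,0,0,0,-1],[-0.0875,-0.0573,0.132,0,0,0,-1],[0,0,0,-4.95,0.01,0.38,-1],[0,0,0,-4.95,0.01,0.38,-1],[0,0,0,-4.95,0.01,0.38,-1],[0,0,0,-4.95,0.01,0.38,-1],[0,0,0,-4.95,0.01,0.38,-1],[0,0,0,-4.95,0.01,0.38,-1],[0,0,0,-4.95,0.01,0.38,-1],[0,0,0,-4.95,0.01,0.38,-1],[0,0,0,-4.95,0.01,0.38,-1],[0,0,0,-4.95,0.01,0.38,-1],[0,0,0,-4.95,0.01,0.38,-1],[0,0,0,-4.95,0.01,0.38,-1],[0,0,0,-4.95,0.01,0.38,-1],[0,0,0,0,0,0,-1]]'
python3 - <<'E'
from h import *
np.set_printoptions(precision=3,suppress=True)
g=np.array([558.7,-46,115.])
print(pose()[2]['joints'])
plan(tool_for_knob(1.4),g+150*knobM(0)[:,2])
p=env.read_camera('wrist'); save(p,'w1.png'); print(p['position'],p['orientation'])
for r in env.find_in(p,'knob_grip')[:2]: print(r['score'],w(p,r['centre']))
t=env.trace(p,'knob_grip')
X=cloud(p,t[0]['mask']); K=(X-g)@knobM(0); print(len(K),np.percentile(K[:,2],[5,25,50,75,95]))
S=K[(K[:,2]>4)]; print(np.median(S[:,2]),cv2.minAreaRect(S[:,:2].astype(np.float32)))
E
```

```text
t: 4.0
eef_pos: [462.0, 47.7, 235.2]
tcp_rot: [2.597, 0.106, 1.872]
ft_force: [0.0, -0.0, -0.3]
opening: 1.0
grip_force: 0.0
[-0.115  0.081  2.253  0.448  0.295 -0.841]
turn [-0.055 -0.015  0.039] |0.07| rows 0.4 shift cm [-10.31  -1.73  -0.29] |10.5|
[353.295  99.676 373.231] [ 2.774 -0.54   0.366]
0.58 [551.79  -58.182 117.846]
716 [-23.337  -3.99   10.983  12.79   14.067]
12.334374202918582 ((-8.514747619628906, 49.324119567871094), (20.4885311126709, 165.90982055664062), 3.1440532207489014)
```

View pics/w1.png

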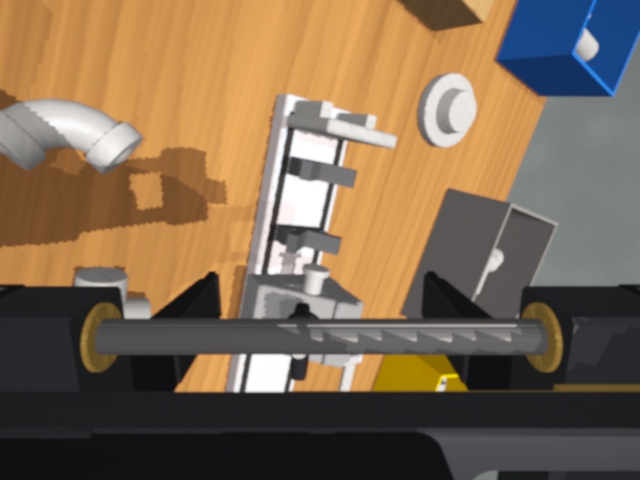

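The wrist view shows the elbow at left (70,130) and the rig running down the middle, with the end plate at (340,125). The knob is half hidden behind the gripper at (300,340). The move came up about 10 cm short near the wrist singularity, so I'll go on in small steps.

```bash
python3 - <<'E'
from h import *
np.set_printoptions(precision=3,suppress=True)
g=np.array([558.7,-46,115.])
for n in ['wrist','top']:
    p=env.read_camera(n)
    t=env.trace(p,'knob_grip')
    X=cloud(p,t[0]['mask']) ; K=(X-g)@knobM(0); K=K[np.linalg.norm(K-[-4,0,0],axis=1)<45]
    T=K[K[:,2]>4]
    print(n,t[0]['score'],len(K),len(T),np.median(T[:,2]),cv2.minAreaRect(T[:,:2].astype(np.float32)))
g2=g+knobM(0)@[-4.4,-.3,1.5]; print('g2',g2,'rig',w2rig(g2))
plan(tool_for_knob(1.4),g2+110*knobM(0)[:,2])
E
```

```text
wrist 0.86 678 476 12.71225226622047 ((-5.734720706939697, -1.946380615234375), (13.65167236328125, 63.29730987548828), 11.171082496643066)
top 0.95 466 204 10.56460279127197 ((-5.653228759765625, -0.5612373352050781), (15.89013671875, 63.8636474609375), 10.63464069366455)
g2 [554.303 -46.832 113.705] rig [-20.057 -25.214 113.705]
turn [-0.056 -0.018  0.043] |0.07| rows 0.4 shift cm [-10.59  -2.14   3.58] |11.4|
```

```bash
python3 -m inch '[[0,0,0,-2.6,-0.5,0.9,-1],[0,0,0,-2.6,-0.5,0.9,-1],[0,0,0,-2.6,-0.5,0.9,-1],[0,0,0,-2.6,-0.5,0.9,-1],[-0.028,-0.009,0.022,0,0,0,-1],[-0.028,-0.009,0.022,0,0,0,-1],[0,0,0,0,0,0,-1]]'
python3 - <<'E'
from h import *
np.set_printoptions(precision=3,suppress=True)
g=np.array([558.7,-46,115.])
p=env.read_camera('wrist'); save(p,'w2.png')
t=env.trace(p,'knob_grip')
X=cloud(p,t[0]['mask']) ; K=(X-g)@knobM(0); K=K[np.linalg.norm(K-[-4,0,0],axis=1)<45]
T=K[K[:,2]>4]
print(t[0]['score'],len(K),len(T),np.median(T[:,2]),cv2.minAreaRect(T[:,:2].astype(np.float32)))
g2=g+knobM(0)@[-5.2,-1.,1.5]
print(pose()[2]['joints'])
plan(tool_for_knob(1.4),g2+60*knobM(0)[:,2])
plan(tool_for_knob(1.4),g2-16*knobM(0)[:,2])
E
```

```text
t: 5.22
eef_pos: [494.5, -52.0, 204.7]
tcp_rot: [2.538, 0.096, 1.829]
ft_force: [-0.4, -0.0, 0.1]
opening: 1.0
grip_force: 0.0Traceback (most recent call last):
  File "<stdin>", line 6, in <module>
IndexError: list index out of range
```

```bash
cat >> h.py <<'E'
G=np.array([558.7,-46,115.])+knobM(0)@[-5.2,-1.,1.5]
E
python3 - <<'E'
from h import *
np.set_printoptions(precision=3,suppress=True)
print(pose()[2]['joints'],G)
plan(tool_for_knob(1.4),G+60*knobM(0)[:,2])
plan(tool_for_knob(1.4),G-16*knobM(0)[:,2])
E
```

```text
[-0.396  0.194  2.259  1.123  0.318 -1.707] [553.736 -47.605 113.246]
turn [-0.     0.    -0.001] |0.00| rows 0.0 shift cm [-0.18 -0.47  4.9 ] |4.9|
turn [-0.     0.    -0.001] |0.00| rows 0.0 shift cm [-0.18 -0.47 12.5 ] |12.5|
```

```bash
python3 -m inch '[[0,0,0,-0.09,-0.24,2,-1],[0,0,0,-0.09,-0.23,2.5,-1],[0,0,0,0,0,2,-1],[0,0,0,0,0,2,-1],[0,0,0,0,0,2,-1],[0,0,0,0,0,1.5,-1],[0,0,0,0,0,0.5,-1],[0,0,0,0,0,0,-1]]'
python3 - <<'E'
from h import *
np.set_printoptions(precision=3,suppress=True)
print(pose()[2]['joints'],G)
plan(tool_for_knob(1.4),G-16*knobM(0)[:,2])
p=env.read_camera('scene'); cv2.imwrite('pics/s2.png',cv2.resize(p['img'][150:330,200:440,::-1],(800,600)))
E
```

```text
t: 6.32
eef_pos: [562.9, -46.7, 100.1]
tcp_rot: [2.538, 0.097, 1.829]
ft_force: [0.2, 0.2, 0.8]
opening: 0.997
grip_force: 0.0
[-0.319  0.49   2.222  2.066  0.28  -2.618] [553.736 -47.605 113.246]
turn [-0.     0.    -0.002] |0.00| rows 0.0 shift cm [ 0.02  0.01 -0.  ] |0.0|
```

View pics/s2.png

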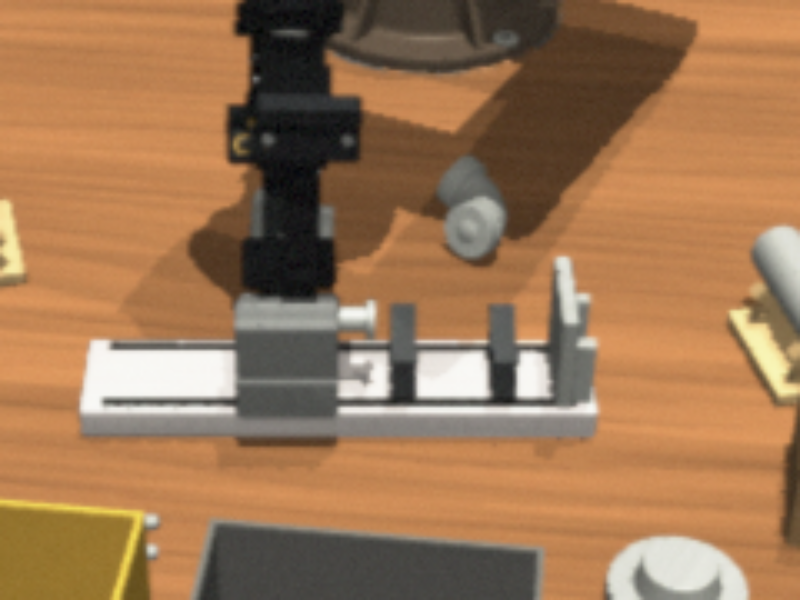

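The fingers straddle the knob at crop (290,270), but joint 6 is at -2.62, close to its limit. I'll back off, turn the tool half a turn (an equivalent grasp), and approach again.

```bash
python3 -m inch '[[0,0,0,0,0,-2,-1],[0,0,0,0,0,-2.5,-1],[0,0,0,0,0,-1.5,-1],[0,0,0.185,0,0,0,-1],[0,0,0.185,0,0,0,-1],[0,0,0.185,0,0,0,-1],[0,0,0.185,0,0,0,-1],[0,0,0.185,0,0,0,-1],[0,0,0.185,0,0,0,-1],[0,0,0.185,0,0,0,-1],[0,0,0.185,0,0,0,-1],[0,0,0.185,0,0,0,-1],[0,0,0.185,0,0,0,-1],[0,0,0.185,0,0,0,-1],[0,0,0.185,0,0,0,-1],[0,0,0.185,0,0,0,-1],[0,0,0.185,0,0,0,-1],[0,0,0.185,0,0,0,-1],[0,0,0.185,0,0,0,-1],[0,0,0.18,0,0,0,-1]]'
python3 - <<'E'
from h import *
np.set_printoptions(precision=3,suppress=True)
print(pose()[2]['joints'])
plan(tool_for_knob(1.4,1),G-16*knobM(0)[:,2])
E
```

```text
t: 8.88
eef_pos: [528.5, -51.2, 149.9]
tcp_rot: [-2.536, -0.095, -1.317]
ft_force: [0.3, 0.4, -0.3]
opening: 1.001
grip_force: 0.0
[-0.358  0.35   2.256  1.651  0.267  0.923]
turn [-0.001 -0.002 -0.007] |0.01| rows 0.0 shift cm [-0.05  0.01  6.07] |6.1|
```

```bash
python3 -m inch '[[0,0,-0.007,0,0,1.5,-1],[0,0,0,-0.05,0,2,-1],[0,0,0,0,0,1.6,-1],[0,0,0,0,0,0.9,-1],[0,0,0,0,0,0,1],[0,0,0,0,0,0,1],[0,0,0,0,0,0,1],[0,0,0,0,0,0,1],[0,0,0,0,0,0,1],[0,0,0,0,0,0,1]]'
python3 - <<'E'
from h import *
np.set_printoptions(precision=3,suppress=True)
s=pose()[2];print(s['joints'],s['moment'],s['opening']*95)
plan(tool_for_knob(1.4,1),G-16*knobM(0)[:,2])
E
```

```text
t: 10.12
eef_pos: [562.7, -46.6, 100.1]
tcp_rot: [-2.538, -0.102, -1.306]
ft_force: [0.6, -0.6, 0.1]
opening: 0.427
grip_force: 0.0
[-0.318  0.49   2.223  2.071  0.28   0.51 ] [ 0.065  0.503 -0.003] 40.59489625744159
turn [ 0.    -0.001  0.006] |0.01| rows 0.0 shift cm [-0.   -0.02  0.  ] |0.0|
```

```bash
python3 -m inch '[[0,0,0,0,0,0,1],[0,0,0,0,0,0,1],[0,0,0,0,0,0,1],[0,0,0,0,0,0,1],[0,0,0,0,0,0,1],[0,0,-0.08,0,0,0,1],[0,0,-0.08,0,0,0,1],[0,0,0,0,0,0,1]]'
python3 - <<'E'
from h import *
np.set_printoptions(precision=3,suppress=True)
s=pose()[2];print(s['joints'],s['moment'],s['opening']*95)
E
```

```text
t: 11.12
eef_pos: [562.2, -46.7, 99.6]
tcp_rot: [-2.559, -0.192, -1.172]
ft_force: [-3.3, -2.5, -2.6]
opening: 0.146
grip_force: 30.0
[-0.318  0.49   2.224  2.071  0.279  0.349] [-0.53   1.253 -0.029] 13.864581828095623
```

```bash
python3 -m inch '[[0,0,-0.15,0,0,0,1],[0,0,-0.15,0,0,0,1],[0,0,-0.15,0,0,0,1],[0,0,-0.15,0,0,0,1],[0,0,-0.15,0,0,0,1],[0,0,-0.15,0,0,0,1],[0,0,0,0,0,0,1]]'
python3 - <<'E'
from h import *
np.set_printoptions(precision=3,suppress=True)
M,p,s=pose();print(s['joints'],s['moment'],s['opening']*95)
print('th',np.arctan2(*( (knobM(0).T@M)[[0,1],1]*-1)))
plan(M,p+rigM()@[0,-45,0])
plan(M,p+rigM()@[0,-5,0])
E
```

```text
t: 12.0
eef_pos: [561.6, -46.7, 99.2]
tcp_rot: [-2.919, -0.571, -0.279]
ft_force: [-6.2, -1.6, -3.8]
opening: 0.151
grip_force: 30.0
[-0.318  0.49   2.225  2.071  0.279 -0.551] [-0.509  1.616 -0.04 ] 14.346353286593489
th 0.3328783638434972
turn [0. 0. 0.] |0.00| rows 0.0 shift cm [1.47 4.25 0.01] |4.5|
turn [0. 0. 0.] |0.00| rows 0.0 shift cm [0.16 0.47 0.  ] |0.5|
```

```bash
python3 -m inch '[[0,0,0,0.16,0.47,0,1],[0,0,0,0.16,0.47,0,1],[0,0,0,0.16,0.47,0,1],[0,0,0,0.16,0.47,0,1],[0,0,0,0.16,0.47,0,1],[0,0,0,0.16,0.47,0,1],[0,0,0,0.16,0.47,0,1],[0,0,0,0.16,0.47,0,1],[0,0,0,0.16,0.47,0,1],[0,0,0,0,0,0,1]]'
python3 - <<'E'
from h import *
np.set_printoptions(precision=3,suppress=True)
M,p,s=pose();print(s['joints'],s['moment'],s['opening']*95)
k=knobM(0); print('th',np.arctan2(*( (k.T@M)[[0,1],1]*-1)))
print('grip in rig',w2rig(p+16*k[:,2]),'G',w2rig(G), 'M',M)
q=env.read_camera('top'); t=env.trace(q,'stop_face'); print([x['score'] for x in t])
C=w2rig(cloud(q)); C=C[(abs(C[:,0])<60)&(abs(C[:,2]-105)<10)&(abs(C[:,1])<140)]
print(np.percentile(C,[1,5,95,99],axis=0))
E
```

```text
t: 13.25
eef_pos: [567.0, -91.0, 99.2]
tcp_rot: [-2.917, -0.571, -0.281]
ft_force: [-5.3, -1.7, -4.1]
opening: 0.144
grip_force: 30.0
[-0.414  0.502  2.191  1.865  0.309 -0.425] [-0.333  1.56   0.034] 13.71390931286301
th 0.3347324917070481
grip in rig [-21.93  -70.545 112.345] G [-20.712 -25.914 113.246] M [[ 0.808 -0.155  0.568]
 [-0.234 -0.97   0.068]
 [ 0.541 -0.187 -0.82 ]]
[0.96]
[[  -5.484 -103.042   95.268]
 [   2.675  -99.67    96.825]
 [  49.217  -37.964  112.032]
 [  51.174  -35.174  113.709]]
```

Knob loose at about 0.33 and the stop at about 70 mm, since the carriage centre reads y = -70. Now I release and retreat.

```bash
python3 -m inch '[[0,0,0,0,0,0,-1],[0,0,0,0,0,0,-1],[0,0,0,0,0,0,-1],[0,0,0,0,0,0,-1],[0,0,0,0,0,-1.5,-1],[0,0,0,0,0,-2.5,-1],[0,0,0,0,0,-2.5,-1],[0,0,0,0,0,-2.5,-1],[0,0,0,0,0,-2,-1],[0,0,0,0,0,0,-1]]'
cat >> h.py <<'E'
def down(a):
    """tool pointing down, its y at angle a (deg) in the world"""
    a=np.radians(a); y=np.array([np.cos(a),np.sin(a),0]); z=np.array([0,0,-1.]); return np.c_[np.cross(y,z),y,z]
E
python3 - <<'E'
from h import *
np.set_printoptions(precision=3,suppress=True)
print(pose()[2]['joints'])
plan(down(19.8-90),[480.6,324.7,170])
p=env.read_camera('scene'); r=env.trace(p,'pipe_long')[0]; X=cloud(p,r['mask']); X=X[(X[:,2]>45)&(X[:,2]<80)]
a=np.array([np.cos(np.radians(19.8)),np.sin(np.radians(19.8)),0]); d=X-[480.6,324.7,0]
print(r['score'],len(X),'along',np.percentile(d@a,[1,99]),'across',np.percentile(d@[-a[1],a[0],0],[1,50,99]),'z',np.percentile(X[:,2],[50,97]))
p=env.read_camera('top'); r=env.trace(p,'knob_grip')[0]
K=(cloud(p,r['mask'])-rig2w([-21.9,-70.5,112.3]))@knobM(0); K=K[np.linalg.norm(K,axis=1)<45]; T=K[K[:,2]>4]
print('knob',r['score'],len(T),np.median(T[:,2]),cv2.minAreaRect(T[:,:2].astype(np.float32)))
E
```

```text
t: 14.6
eef_pos: [505.2, -98.6, 191.1]
tcp_rot: [-2.917, -0.575, -0.281]
ft_force: [0.2, -0.2, 0.4]
opening: 1.0
grip_force: 0.0
[-0.502  0.251  2.233  1.202  0.365  0.196]
turn [-0.031 -0.62  -0.542] |0.82| rows 4.6 shift cm [ 12.03 -40.66   2.11] |42.5|
0.85 785 along [-68.453  73.304] across [-22.509  -9.621  14.557] z [64.247 71.52 ]
knob 0.81 168 9.349744006634296 ((3.436737060546875, 1.0894489288330078), (14.815929412841797, 60.430030822753906), 68.85716247558594)
```

```bash
python3 -m inch '[[-0.004,-0.0775,-0.068,0,0,0,-1],[-0.004,-0.0775,-0.068,0,0,0,-1],[-0.004,-0.0775,-0.068,0,0,0,-1],[-0.004,-0.0775,-0.068,0,0,0,-1],[-0.004,-0.0775,-0.068,0,0,0,-1],[-0.004,-0.0775,-0.068,0,0,0,-1],[-0.004,-0.0775,-0.068,0,0,0,-1],[-0.004,-0.0775,-0.068,0,0,0,-1],[0,0,0,1.2,-4.07,0.1,-1],[0,0,0,1.2,-4.07,0.1,-1],[0,0,0,1.2,-4.07,0.1,-1],[0,0,0,1.2,-4.07,0.1,-1],[0,0,0,1.2,-4.07,0.1,-1],[0,0,0,1.2,-4.07,0.1,-1],[0,0,0,1.2,-4.07,0.1,-1],[0,0,0,1.2,-4.07,0.1,-1],[0,0,0,1.2,-4.07,0.1,-1],[0,0,0,0,0,0,-1]]'
python3 - <<'E'
from h import *
np.set_printoptions(precision=3,suppress=True)
print(pose()[2]['joints'])
plan(down(19.8-90),[481.6,325,170])
p=env.read_camera('wrist'); save(p,'w3.png'); r=env.trace(p,'pipe_long')
if r:
    r=r[0]; X=cloud(p,r['mask']); print(r['score'],len(X)); X=X[(X[:,2]>50)&(X[:,2]<80)]
    print(cv2.minAreaRect(X[:,:2].astype(np.float32)),np.percentile(X[:,2],97))
E
```

```text
t: 17.05
eef_pos: [483.9, 286.1, 181.2]
tcp_rot: [-3.139, -0.006, 0.345]
ft_force: [-0.2, 0.1, 0.5]
opening: 0.995
grip_force: 0.0
[0.415 0.437 1.758 0.003 0.94  1.639]
turn [-0.003 -0.006 -0.   ] |0.01| rows 0.0 shift cm [ 1.11 -3.74  1.12] |4.1|
```

View pics/w3.png

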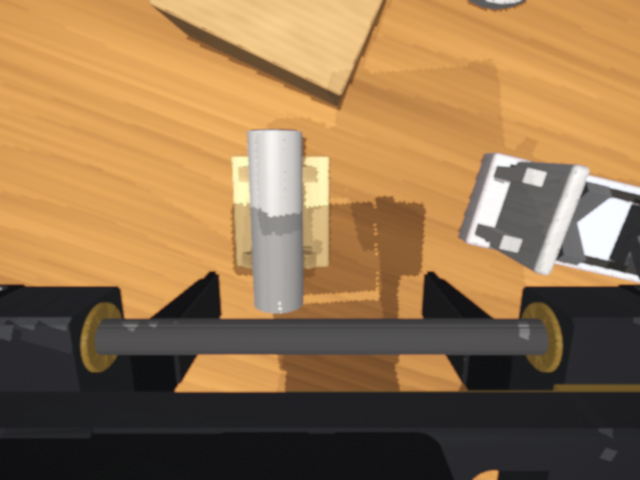

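The wrist view shows the whole long pipe from (275,130) to (278,310), in its saddle at (233–328, 155–268). The carton is above and the end plate at right. The network missed the pipe, so I'll measure from the depth directly.

```bash
python3 - <<'E'
from h import *
np.set_printoptions(precision=2,suppress=True)
p=env.read_camera('wrist'); m=np.zeros((480,640),bool); m[110:322,225:335]=1
X=cloud(p,m)
for n,lo,hi in(('pipe',52,80),('base',8,16)):
    S=X[(X[:,2]>lo)&(X[:,2]<hi)]; print(n,len(S),cv2.minAreaRect(S[:,:2].astype(np.float32)),np.percentile(S[:,2],[50,90,97]))
    for k in range(3): # trimmed box in pipe axes
        pass
a=np.radians(19.8); A=np.array([[np.cos(a),np.sin(a)],[-np.sin(a),np.cos(a)]])
S=X[(X[:,2]>60)&(X[:,2]<80)]; d=(S[:,:2]-[481,325])@A.T; print(np.percentile(d,[.5,2,98,99.5],axis=0))
f=np.polyfit(d[:,0],d[:,1],1); print('slope',f)
S=X[(X[:,2]>35)&(X[:,2]<46)]; d=(S[:,:2]-[481,325])@A.T; print('V tops along',np.histogram(d[:,0],bins=np.arange(-80,81,8))[0])
E
```

```text
pipe 9201 ((481.2403259277344, 322.2803955078125), (140.6697998046875, 40.271453857421875), 19.758563995361328) [66.5  68.98 69.57]
base 3853 ((481.6923828125, 323.04864501953125), (98.77082061767578, 85.02029418945312), 19.806278228759766) [12.51 13.45 13.92]
[[-70.03 -19.05]
 [-67.48 -18.35]
 [ 66.87  13.76]
 [ 68.52  14.52]]
slope [-0.   -2.94]
V tops along [  0   0   0   0  52 210  88   0   0   0   0   0   0  68 242  74   0   0
   0   0]
```

```bash
python3 - <<'E'
from h import *
np.set_printoptions(precision=3,suppress=True)
plan(down(19.77-90),[481.2,323,29])
E
```

```text
turn [-0.002 -0.006 -0.003] |0.01| rows 0.0 shift cm [ 1.05 -3.86 15.29] |15.8|
```

```bash
python3 -m inch '[[-0.002,-0.006,-0.003,0.5,-1.93,1,-1],[0,0,0,0.55,-1.93,2,-1],[0,0,0,0,0,3,-1],[0,0,0,0,0,3,-1],[0,0,0,0,0,3,-1],[0,0,0,0,0,2,-1],[0,0,0,0,0,1.2,-1],[0,0,0,0,0,0.1,-1],[0,0,0,0,0,0,1],[0,0,0,0,0,0,1],[0,0,0,0,0,0,1],[0,0,0,0,0,0,1],[0,0,0,0,0,0,1],[0,0,0,0,0,0,1],[0,0,0,0,0,0,1],[0,0,0,0,0,0,1]]'
python3 - <<'E'
from h import *
np.set_printoptions(precision=3,suppress=True)
s=pose()[2];print(s['joints'],s['moment'],s['opening']*95)
plan(down(19.77-90),[481.2,323,29])
E
```

```text
t: 19.2
eef_pos: [481.7, 323.8, 29.8]
tcp_rot: [-3.141, -0.002, 0.344]
ft_force: [-2.1, 4.2, 1.4]
opening: 0.438
grip_force: 30.0
[0.478 0.67  1.829 0.    0.64  1.704] [ 0.795  0.589 -0.033] 41.63912292546246
turn [-0.    -0.002 -0.001] |0.00| rows 0.0 shift cm [-0.07  0.06  0.08] |0.1|
```

```bash
python3 -m inch '[[0,0,0,0,0,-1,1],[0,0,0,0,0,-2,1],[0,0,0,0,0,-3,1],[0,0,0,0,0,-3.5,1],[0,0,0,0,0,-3,1],[0,0,0,0,0,-1,1],[0,0,-0.15,0,0,0,1],[0,0,-0.15,0,0,0,1],[0,0,-0.15,0,0,0,1],[0,0,-0.15,0,0,0,1],[0,0,-0.15,0,0,0,1],[0,0,-0.15,0,0,0,1],[0,0,-0.15,0,0,0,1],[0,0,-0.15,0,0,0,1],[0,0,-0.145,0,0,0,1],[0,0,0,0,0,0,1]]'
python3 - <<'E'
from h import *
np.set_printoptions(precision=3,suppress=True)
s=pose()[2];print(s['joints'],s['moment'],s['opening']*95)
plan(down(6.87),rig2w([0,86,165]))
p=env.read_camera('top'); P=w2rig(cloud(p))
# end plate in rig frame
S=P[(abs(P[:,0])<35)&(abs(P[:,1]-165)<30)&(P[:,2]>92)&(P[:,2]<112)]; print('plate',len(S),np.percentile(S,[1,5,50,95,99],axis=0))
Q,c,a,b,ang=rigfit(cloud(p)); print(c,a,b,ang)
for y in(55,125):
    S=P[(abs(P[:,0])<45)&(abs(P[:,1]-y)<16)&(P[:,2]>60)&(P[:,2]<75)]; print('pad',y,len(S),np.percentile(S,[2,50,98],axis=0))
E
```

```text
t: 21.2
eef_pos: [481.2, 323.1, 163.8]
tcp_rot: [3.141, 0.0, 1.688]
ft_force: [0.8, -0.4, -3.8]
opening: 0.438
grip_force: 30.0
[ 0.478  0.483  1.73  -0.001  0.929  0.36 ] [-0.082  0.015 -0.03 ] 41.59390871673873
turn [ 0.     0.    -0.002] |0.00| rows 0.0 shift cm [-26.48   4.84  -0.12] |26.9|
plate 187 [[-32.739 159.526  92.706]
 [-30.18  159.811  96.978]
 [  0.514 165.06  101.661]
 [ 30.733 170.87  105.051]
 [ 34.449 171.693 105.739]]
(569.99951171875, -9.62847900390625) 89.69010162353516 359.60357666015625 6.803508758544922
pad 55 114 [[-25.898  45.979  60.274]
 [  2.309  54.776  64.922]
 [ 35.085  63.402  70.12 ]]
pad 125 115 [[-26.481 116.159  60.181]
 [ 17.958 124.734  65.028]
 [ 36.075 133.331  70.494]]
```

Plate face and pad y positions fit, but the pads' x centre looks about 4 mm off and the rail width reads 90 instead of 80. The carriage skirt probably biased the rectangle, so I'll recheck x before placing.

```bash
python3 - <<'E'
from h import *
np.set_printoptions(precision=1,suppress=True)
def edges(S): return np.percentile(S[:,0],[1,3,97,99])
for n in('top','wrist','scene'):
    p=env.read_camera(n); P=w2rig(cloud(p)); print(n)
    for nm,y0,y1,z0,z1 in(('rail',0,40,20,30),('rail',75,105,20,30),('rail',-165,-120,20,30),('pad55',46,64,62,76),('pad125',116,134,62,76),('plate',158,176,90,110),('plate low',158,174,60,90),('carr',-100,-45,90,102)):
        S=P[(abs(P[:,0])<65)&(P[:,1]>y0)&(P[:,1]<y1)&(P[:,2]>z0)&(P[:,2]<z1)]
        if len(S)>30:
            e=edges(S); print(nm,len(S),e,'mid',(e[0]+e[3])/2,'medz',np.median(S[:,2]))
    # V groove: lowest point of pad tops
    for y in(55,125):
        S=P[(abs(P[:,0])<35)&(abs(P[:,1]-y)<7)&(P[:,2]>40)&(P[:,2]<72)]
        if len(S)>40:
            b=[np.median(S[(S[:,0]>=x)&(S[:,0]<x+6),2]) if ((S[:,0]>=x)&(S[:,0]<x+6)).any() else 0 for x in range(-36,36,6)]; print('V',y,np.array(b))
E
```

```text
top
rail 572 [-34.4 -33.   41.7  43.6] mid 4.629557834162849 medz 24.23225513835098
rail 432 [-34.5 -32.5  41.9  43.8] mid 4.654088796104244 medz 24.399933340848634
rail 636 [-34.2 -32.8  41.9  43.7] mid 4.7441597891540965 medz 23.924902486227325
pad55 89 [-26.9 -25.7  34.7  35.3] mid 4.221962119371819 medz 66.15151513286628
pad125 94 [-26.  -25.6  34.8  36.1] mid 5.0457774323395 medz 66.04151658613091
plate 207 [-32.4 -31.   38.2  40. ] mid 3.8052178500799343 medz 101.77202215111788
plate low 62 [-32.9 -32.8  35.9  38. ] mid 2.577236397231058 medz 75.33730178726876
carr 218 [-36.6 -29.7  49.7  51.5] mid 7.467164588209311 medz 96.7788082308083
V 55 [ 0.  65.6 66.7 63.6 57.1 51.7 46.8 49.2 53.9 60.2 66.5 66.2]
V 125 [ 0.  63.5 67.6 64.5 58.8 51.3 47.3 47.5 55.4 59.9 67.2 65.9]
wrist
scene
rail 387 [-33.9 -29.9  46.5  48.4] mid 7.244816359184629 medz 25.846471683795244
rail 290 [-34.9 -31.5  45.3  47.8] mid 6.405773739286008 medz 26.026088087455378
rail 425 [-33.7 -30.5  45.6  47.4] mid 6.847225216300899 medz 25.777651343403363
pad55 73 [-21.3 -21.2  36.8  39.1] mid 8.934735442799596 medz 66.32030564487047
pad125 76 [-22.1 -20.6  38.1  38.2] mid 8.069843913397897 medz 66.96326633939594
plate 140 [-31.6 -28.5  43.6  46. ] mid 7.2051568989561865 medz 102.96622262154523
plate low 106 [-31.6 -23.5  45.1  45.9] mid 7.136047581597465 medz 74.97469213706057
carr 173 [-42.3 -37.1  54.6  54.7] mid 6.191921378788731 medz 96.59533628870884
V 55 [ 0.   0.  68.2 64.4 59.  54.4 51.   0.  44.5 46.2 45.8 64.5]
V 125 [ 0.   0.  69.4 65.5 60.  53.9 51.3  0.  44.6 45.  48.1 66.3]
```

```bash
sed -i 's/^YAW=.*/YAW=np.radians(6.87); RO=np.array([576.2,-18.8,0.])   # rig pose/; s/^G=.*/G=np.array([553.736,-47.605,113.246])/' h.py
python3 - <<'E'
from h import *
plan(down(6.87),rig2w([0,86,165]))
E
```

```text
turn [ 0.001 -0.    -0.004] |0.00| rows 0.0 shift cm [-26.5    5.31  -0.06] |27.0|
```

```bash
python3 -m inch '[[0,0,-0.003,-2,0.4,0,1],[0,0,0,-4,0.8,0,1],[0,0,0,-4,0.8,0,1],[0,0,0,-4,0.8,0,1],[0,0,0,-4,0.8,0,1],[0,0,0,-4,0.8,0,1],[0,0,0,-3,0.6,0,1],[0,0,0,-1.5,0.3,0,1],[0,0,0,0,0,0,1],[0,0,0,0,0,0,1]]'
python3 - <<'E'
from h import *
np.set_printoptions(precision=1,suppress=True)
print(pose()[2]['joints'])
plan(down(6.87),rig2w([0,86,56.5]))
p=env.read_camera('wrist'); save(p,'w4.png'); P=w2rig(cloud(p))
for nm,y0,y1,z0,z1 in(('rail',140,155,20,30),('rail',75,105,20,30),('rail',178,188,20,30),('pad125',116,134,62,76),('plate',150,180,90,110)):
    S=P[(abs(P[:,0])<65)&(P[:,1]>y0)&(P[:,1]<y1)&(P[:,2]>z0)&(P[:,2]<z1)]
    if len(S)>30: print(nm,len(S),np.percentile(S,[1,3,50,97,99],axis=0).T)
S=P[(abs(P[:,0])<35)&(P[:,1]>-20)&(P[:,1]<200)&(P[:,2]>155)&(P[:,2]<210)]; print('pipe',len(S),np.percentile(S,[1,50,99],axis=0).T)
E
```

```text
t: 22.65
eef_pos: [565.9, 67.6, 164.6]
tcp_rot: [3.14, -0.001, 1.693]
ft_force: [-0.5, 0.1, -4.3]
opening: 0.432
grip_force: 30.0
[ 0.   0.5  1.8  0.   0.9 -0.1]
turn [ 0. -0.  0.] |0.00| rows 0.0 shift cm [-0.1 -0.  10.8] |10.8|
rail 818 [[-39.4 -38.2  -0.3  37.3  38.7]
 [178.2 178.3 182.6 187.3 187.4]
 [ 22.1  22.7  25.2  26.7  27. ]]
plate 2489 [[-36.7 -35.1  -0.9  34.1  35.6]
 [157.8 158.8 163.8 169.  169. ]
 [100.6 101.2 103.2 104.6 104.9]]
pipe 23728 [[-26.2  -0.1  25.9]
 [ 59.3 116.9 155.8]
 [182.2 201.3 206.9]]
```

View pics/w4.png

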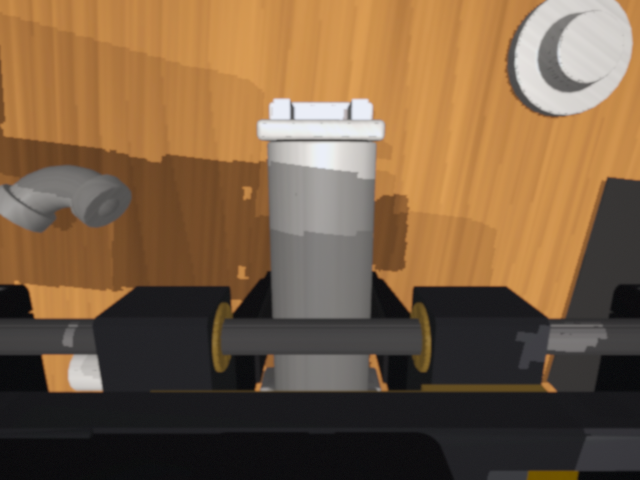

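The wrist view shows the pipe centred on the rig, with its axis on the plate's middle (320,130) and its end just short of the plate. The rail and plate x centres are within 0.6 mm, so I descend.

```bash
python3 -m inch '[[0,0,0,0,0,1.5,1],[0,0,0,0,0,2.5,1],[0,0,0,0,0,2.5,1],[0,0,0,0,0,2,1],[0,0,0,0,0,1,1],[0,0,0,0,0,0.5,1],[0,0,0,0,0,0.3,1],[0,0,0,0,0,0,1]]'
```

```text
t: 23.7
eef_pos: [566.5, 66.9, 62.0]
tcp_rot: [3.139, -0.0, 1.692]
ft_force: [-0.9, -0.2, -3.5]
opening: 0.436
grip_force: 30.0
```

```bash
python3 -m inch '[[0,0,0,0,0,0.2,1],[0,0,0,0,0,0.15,1],[0,0,0,0,0,0,1]]'
```

```text
t: 24.08
eef_pos: [566.4, 66.8, 58.2]
tcp_rot: [3.14, -0.0, 1.692]
ft_force: [-0.4, 0.3, -3.1]
opening: 0.433
grip_force: 30.0
```

```bash
python3 -m inch '[[0,0,0,0,0,0.1,1],[0,0,0,0,0,0.1,1],[0,0,0,0,0,0,1]]'
```

```text
t: 24.45
eef_pos: [566.5, 66.8, 57.5]
tcp_rot: [3.139, -0.0, 1.692]
ft_force: [-5.6, -0.5, 12.4]
opening: 0.434
grip_force: 30.0
```

```bash
python3 -m inch '[[0,0,0,0,0,0,-1],[0,0,0,0,0,0,-1],[0,0,0,0,0,0,-1],[0,0,0,0,0,0,-1],[0,0,0,0,0,0,-1],[0,0,0,0,0,0,-1],[0,0,0,0,0,-1.5,-1],[0,0,0,0,0,-2.5,-1],[0,0,0,0,0,-3.5,-1],[0,0,0,0,0,-3.5,-1],[0,0,0,0,0,-3,-1],[0,0,0,0,0,0,-1]]'
python3 - <<'E'
from h import *
np.set_printoptions(precision=2,suppress=True)
print(pose()[2]['joints'])
g=rig2w([-26.9,-71.2,112.3]); print(g)   # knob grip where it was let go, checked below
k=knobM(.37)
for n in('top','wrist'):
    p=env.read_camera(n); P=w2rig(cloud(p))
    S=P[(abs(P[:,0])<20)&(P[:,1]>10)&(P[:,1]<157)&(P[:,2]>88)&(P[:,2]<104)]
    if len(S)>20: print(n,'pipe',len(S),np.percentile(S,[1,3,50,97,99],axis=0).T,'slope x',np.polyfit(S[:,1],S[:,0],1)[0],'slope z',np.polyfit(S[:,1],S[:,2],1)[0])
    if n=='top':
        r=env.trace(p,'knob_grip'); 
        if r:
            K=(cloud(p,r[0]['mask'])-g)@knobM(0); K=K[np.linalg.norm(K,axis=1)<45]; T=K[K[:,2]>4]; print('knob',len(T),np.median(T[:,2]),cv2.minAreaRect(T[:,:2].astype(np.float32)))
M=tool_for_knob(.35,1); plan(M,g+100*knobM(0)[:,2])
E
```

```text
t: 25.95
eef_pos: [567.0, 66.8, 199.2]
tcp_rot: [3.135, 0.0, 1.692]
ft_force: [-0.6, 0.5, -0.1]
opening: 0.998
grip_force: 0.0
[ 0.    0.43  1.72  0.    0.99 -0.12]
[558.01 -92.71 112.3 ]
top pipe 124 [[-16.07 -15.1   -1.79  13.68  14.06]
 [ 17.29  17.73  27.37  37.35  38.07]
 [ 88.14  88.4   92.56  97.02  99.04]] slope x -0.19199277875053913 slope z -0.007582129832635858
knob 184 9.34896793834531 ((1.445669174194336, 2.204906463623047), (14.988688468933105, 62.93292999267578), 71.67359924316406)
wrist pipe 7580 [[-16.37 -15.63  -0.26  14.66  15.47]
 [ 26.99  30.01  95.58 152.12 154.13]
 [ 88.24  88.74  94.25  96.67  97.07]] slope x -0.000689388818315876 slope z 0.0002041506850476196
turn [-0.41  0.58  1.85] |1.99| rows 11.0 shift cm [-1.16 17.18 -4.69] |17.8|
```

```bash
python3 -m inch '[[-0.029,0.041,0.132,0,0,0,-1],[-0.029,0.041,0.132,0,0,0,-1],[-0.029,0.041,0.132,0,0,0,-1],[-0.029,0.041,0.132,0,0,0,-1],[-0.029,0.041,0.132,0,0,0,-1],[-0.029,0.041,0.132,0,0,0,-1],[-0.029,0.041,0.132,0,0,0,-1],[-0.029,0.041,0.132,0,0,0,-1],[-0.029,0.041,0.132,0,0,0,-1],[-0.029,0.041,0.132,0,0,0,-1],[-0.029,0.041,0.132,0,0,0,-1],[-0.029,0.041,0.132,0,0,0,-1],[-0.029,0.041,0.132,0,0,0,-1],[-0.029,0.041,0.132,0,0,0,-1],[0,0,0,0,0,0,-1]]'
python3 - <<'E'
from h import *
np.set_printoptions(precision=3,suppress=True)
print(pose()[2]['joints'])
g=rig2w([-26.95,-70.5,112.3]); M=tool_for_knob(.34,1); plan(M,g+100*knobM(0)[:,2])
E
```

```text
t: 27.98
eef_pos: [565.4, 67.2, 195.1]
tcp_rot: [-2.915, -0.563, -0.286]
ft_force: [0.2, 0.0, 0.8]
opening: 1.003
grip_force: 0.0
[-0.042  0.299  2.127  0.659  0.151  1.124]
turn [ 0.002  0.008 -0.001] |0.01| rows 0.0 shift cm [-1.28 17.12 -4.74] |17.8|
```

```bash
python3 -m inch '[[0,0.008,0,-0.1,1.2,-0.6,-1],[0,0,0,-0.16,2.1,-0.6,-1],[0,0,0,-0.16,2.1,-0.6,-1],[0,0,0,-0.16,2.1,-0.6,-1],[0,0,0,-0.16,2.1,-0.6,-1],[0,0,0,-0.16,2.1,-0.6,-1],[0,0,0,-0.16,2.1,-0.6,-1],[0,0,0,-0.16,2.1,-0.5,-1],[0,0,0,-0.06,1.2,0,-1],[0,0,0,0,0,0,-1]]'
python3 - <<'E'
from h import *
np.set_printoptions(precision=3,suppress=True)
print(pose()[2]['joints'])
g=rig2w([-26.95,-70.5,112.3]); M=tool_for_knob(.34,1); plan(M,g-16*knobM(0)[:,2])
E
```

```text
t: 29.22
eef_pos: [501.6, -99.6, 194.9]
tcp_rot: [-2.913, -0.573, -0.289]
ft_force: [0.1, 0.7, 0.0]
opening: 1.003
grip_force: 0.0
[-0.509  0.239  2.234  1.174  0.373  0.228]
turn [ 0.002 -0.002 -0.001] |0.00| rows 0.0 shift cm [-0.1  -0.05 11.62] |11.6|
```

```bash
python3 -m inch '[[0,0,0,-0.1,-0.05,1.5,-1],[0,0,0,0,0,2.5,-1],[0,0,0,0,0,2.5,-1],[0,0,0,0,0,2.5,-1],[0,0,0,0,0,1.6,-1],[0,0,0,0,0,1,-1],[0,0,0,0,0,0,1],[0,0,0,0,0,0,1],[0,0,0,0,0,0,1],[0,0,0,0,0,0,1],[0,0,0,0,0,0,1],[0,0,0,0,0,0,1],[0,0,0,0,0,0,1],[0,0,0,0,0,0,1],[0,0,0,0,0,0,1],[0,0,0,0,0,0,1],[0,0,0,0,0,0,1],[0,0,0,0,0,0,1]]'
python3 - <<'E'
from h import *
np.set_printoptions(precision=3,suppress=True)
M,p,s=pose();print(s['joints'],s['moment'],s['opening']*95)
print('grip in rig',w2rig(p+16*knobM(0)[:,2]))
plan(M,p+rigM()@[0,5,0]);plan(M,p+rigM()@[0,1,0])
E
```

```text
t: 31.48
eef_pos: [566.9, -90.5, 99.7]
tcp_rot: [-2.913, -0.573, -0.291]
ft_force: [-1.4, -0.4, -1.1]
opening: 0.145
grip_force: 30.0
[-0.413  0.501  2.193  1.883  0.309 -0.434] [-0.239  0.666  0.092] 13.790969587785408
grip in rig [-26.956 -70.083 112.787]
turn [0. 0. 0.] |0.00| rows 0.0 shift cm [-0.17 -0.47 -0.  ] |0.5|
turn [0. 0. 0.] |0.00| rows 0.0 shift cm [-0.03 -0.09 -0.  ] |0.1|
```

```bash
python3 -m inch '[[0,0,0,-0.17,-0.47,0,1],[0,0,0,-0.17,-0.47,0,1],[0,0,0,-0.17,-0.47,0,1],[0,0,0,-0.17,-0.47,0,1],[0,0,0,-0.07,-0.18,0,1],[0,0,0,0,0,0,1]]'; python3 -m inch '[[0,0,0,-0.035,-0.095,0,1],[0,0,0,-0.035,-0.095,0,1],[0,0,0,-0.035,-0.095,0,1],[0,0,0,-0.035,-0.095,0,1],[0,0,0,0,0,0,1]]'
python3 - <<'E'
from h import *
M,p,s=pose(); print('grip in rig',w2rig(p+16*knobM(0)[:,2]),rigM().T@s['ft_force'],s['opening']*95)
p=env.read_camera('top'); P=w2rig(cloud(p))
S=P[(abs(P[:,0])<12)&(P[:,1]>2)&(P[:,1]<157)&(P[:,2]>84)&(P[:,2]<104)]; print(len(S),np.percentile(S[:,1],[0,1,99,100]))
E
```

```text
t: 32.22
eef_pos: [564.2, -68.2, 99.7]
tcp_rot: [-2.912, -0.573, -0.29]
ft_force: [-2.2, 1.9, 1.2]
opening: 0.144
grip_force: 30.0
t: 32.85
eef_pos: [563.8, -64.9, 99.6]
tcp_rot: [-2.913, -0.573, -0.291]
ft_force: [-1.9, -2.8, 2.6]
opening: 0.146
grip_force: 30.0
grip in rig [-26.97263485 -44.24490528 112.73856065] [-2.24201413 -2.54295266  2.57738   ] 13.869491718641726
685 [  6.31910011  12.51083744 155.5836832  156.87571839]
```

```bash
python3 -m inch '[[0,0,0,-0.035,-0.095,0,1],[0,0,0,-0.035,-0.095,0,1],[0,0,0,0,0,0,1]]'; python3 -m inch '[[0,0,0,-0.035,-0.095,0,1],[0,0,0,0,0,0,1]]'; python3 -m inch '[[0,0,0,-0.035,-0.095,0,1],[0,0,0,0,0,0,1]]'
```

```text
t: 33.28
eef_pos: [563.6, -63.1, 99.6]
tcp_rot: [-2.913, -0.573, -0.291]
ft_force: [-2.5, -6.5, 2.3]
opening: 0.144
grip_force: 30.0
t: 33.52
eef_pos: [563.5, -62.1, 99.6]
tcp_rot: [-2.913, -0.573, -0.291]
ft_force: [-2.0, -6.3, 2.5]
opening: 0.143
grip_force: 30.0
t: 33.78
eef_pos: [563.5, -62.0, 99.6]
tcp_rot: [-2.914, -0.573, -0.292]
ft_force: [-3.7, -10.5, 2.7]
opening: 0.144
grip_force: 30.0
```

```bash
python3 -m inch '[[0,0,0,-0.035,-0.095,0,1],[0,0,0,0,0,0,1]]'
python3 - <<'E'
from h import *
np.set_printoptions(precision=2,suppress=True)
M,p,s=pose(); print('grip in rig',w2rig(p+16*knobM(0)[:,2]),rigM().T@s['ft_force'],s['moment'])
p=env.read_camera('top'); P=w2rig(cloud(p))
S=P[(abs(P[:,0])<12)&(P[:,1]>2)&(P[:,1]<157)&(P[:,2]>84)&(P[:,2]<104)]; print(len(S),np.percentile(S[:,1],[0,1,99,100]))
E
```

```text
t: 34.02
eef_pos: [563.5, -61.9, 99.6]
tcp_rot: [-2.916, -0.573, -0.293]
ft_force: [-2.7, -15.7, 2.1]
opening: 0.149
grip_force: 30.0
grip in rig [-26.97 -41.23 112.73] [ -4.6  -15.28   2.1 ] [-2.53  0.57 -1.58]
673 [  3.23  14.64 155.55 156.86]
```

```bash
python3 -m inch '[[0,0,0.1,0,0,0,1],[0,0,0.14,0,0,0,1],[0,0,0.14,0,0,0,1],[0,0,0.14,0,0,0,1],[0,0,0.14,0,0,0,1],[0,0,0.14,0,0,0,1],[0,0,0.14,0,0,0,1],[0,0,0.08,0,0,0,1],[0,0,0,0,0,0,1]]'
python3 - <<'E'
from h import *
np.set_printoptions(precision=2,suppress=True)
M,p,s=pose(); print('grip in rig',w2rig(p+16*knobM(0)[:,2]),rigM().T@s['ft_force'],s['moment'],s['joints'],'th',np.arctan2(*( (knobM(0).T@M)[[0,1],1]*-1)))
E
```

```text
t: 35.2
eef_pos: [563.8, -61.4, 99.9]
tcp_rot: [-2.54, -0.123, -1.285]
ft_force: [-1.8, -12.8, 3.7]
opening: 0.145
grip_force: 30.0
grip in rig [-26.59 -40.79 113.05] [ -3.31 -12.51   3.71] [-1.83  0.38 -1.39] [-0.35  0.49  2.22  2.03  0.29  0.5 ] th 1.36496020607751
```

```bash
python3 -m inch '[[0,0,0,0,0,0,-1],[0,0,0,0,0,0,-1],[0,0,0,0,0,0,-1],[0,0,0,0,0,0,-1],[0,0,0,0,0,0,-1],[0,0,0,0,0,-1.5,-1],[0,0,0,0,0,-2.5,-1],[0,0,0,0,0,-3,-1],[0,0,0,0,0,-3,-1],[0,0,0,0,0,-3,-1],[0,0,0,0,0,-3,-1],[0,0,0,0,0,0,-1]]'
python3 - <<'E'
from h import *
np.set_printoptions(precision=2,suppress=True)
g=rig2w([-26.8,-41,112.9])
for n in('top','scene'):
    p=env.read_camera(n); P=w2rig(cloud(p))
    if n=='scene': cv2.imwrite('pics/s5.png',cv2.resize(p['img'][150:330,200:440,::-1],(800,600)))
    r=env.trace(p,'knob_grip')
    if r:
        K=(cloud(p,r[0]['mask'])-g)@knobM(0); K=K[np.linalg.norm(K,axis=1)<45]; T=K[K[:,2]>4]
        if len(T)>10: print(n,'knob',len(T),np.median(T[:,2]),cv2.minAreaRect(T[:,:2].astype(np.float32)))
    S=P[(abs(P[:,0])<14)&(P[:,1]>2)&(P[:,1]<157)&(P[:,2]>84)&(P[:,2]<104)]; print(n,len(S),np.percentile(S,[1,50,98],axis=0),np.polyfit(S[:,1],S[:,0],1)[0])
    for t in('pipe_short','elbow','tee'): print(t,[w(p,r['centre']) for r in env.find_in(p,t)[:1]])
E
```

```text
t: 36.7
eef_pos: [471.6, -70.5, 232.0]
tcp_rot: [-2.537, -0.124, -1.281]
ft_force: [0.5, -0.3, -0.7]
opening: 0.998
grip_force: 0.0
top knob 182 9.213219700824178 ((0.48966407775878906, 1.3567218780517578), (15.047712326049805, 61.69039535522461), 12.852638244628906)
top 828 [[-13.75  15.12  85.22]
 [ -0.97  86.83  92.76]
 [ 13.5  154.22  97.93]] -0.0016188909808607763
pipe_short [array([ 435.8 , -319.87,   62.45])]
elbow [array([353.44,  71.54,  37.22])]
tee [array([403.54, -39.41,  30.91])]
scene knob 57 7.992619190442357 ((7.743921279907227, -0.5979423522949219), (12.185365676879883, 55.70339584350586), 9.894432067871094)
scene 507 [[-10.46  11.15  84.68]
 [  5.77  84.18  94.21]
 [ 13.59 153.25  99.05]] -0.0024469853191469632
pipe_short [array([ 462.81, -314.6 ,   64.67])]
elbow [array([378.35,  71.26,  33.05])]
tee [array([407.63, -74.41,  37.36])]
```

View pics/s5.png

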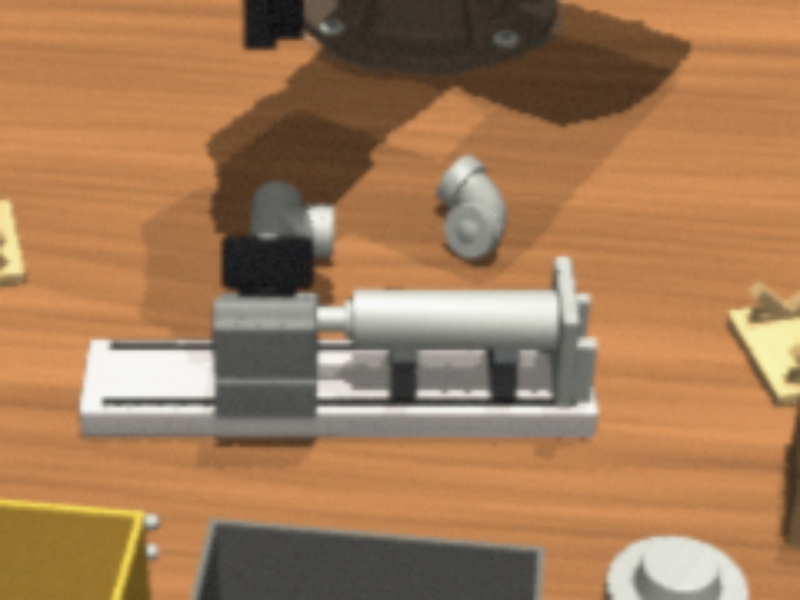

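The crop shows the pipe in both V pads, tight between the stop face (340,318) and the end plate (565,320). The knob bar lies along the rig at (268,262), at about 1.35 rad, and the gripper is clear. The tee and elbow have not moved in this view.

```bash
python3 -c "
from cell import env
print(env.job_done())"
```

```text
the job is handed in; nothing more can be done
None
```

I handed the job in at about 37 s of the 69 s limit: the 140 mm pipe is clamped snugly between the end plate and the stop, and the knob reads about 1.35 rad (tight). The gripper is clear, and the short pipe, elbow and tee show no sign of having moved; the hand-in gave no verdict.

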